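# Clamp the camera housing and change over the lamp

## Robot

A 7-joint arm with a two-finger parallel gripper is mounted at the origin on the work surface. World frame = base frame: x ahead of the robot, y to its left, z up, the work surface at z = 0. Lengths are in m, angles in rad, forces in N, time in s.
With the tool pointing down it reaches from about 0.35 to 0.9 m from the base axis. Payload 8.1 kg.
Tool frame: the origin (TCP) lies between the finger pads; the fingertips stand 8 mm ahead of it and the grasp point (between the pads) lies 11 mm behind it (arm.tcp_to_tips is the distance from the TCP to the fingertips, in m); z points along the fingers, x is the direction in which the jaws open and shut, and the axes are right-handed (so a half turn about z gives the same grasp; the last joint's range is limited). The gripper opens to 92 mm and grips with 3 to 60 N. Pads are 19 mm wide; open, the fingers measure 130 mm over their backs; the gripper's body (75 mm by 190 mm) begins 47 mm behind the grasp point.
Start: joints at [1.243, 0.434, 0.025, 1.573, -0.012, 1.134, -0.075], TCP at [0.139, -0.609, 0.235] pointing down, gripper open.
Joint ranges: [-2.62, 2.62], [-0.44, 2.09], [-1.27, 1.32], [0.08, 2.57], [-1.32, 4.46], [0.12, 2], [-2.74, 2.74]. Speed limits (rad/s): [2.22, 2.22, 3.01, 3.01, 3.14, 3.14, 3.14].

## Interface

Orientations are given as a rotation vector (axis times angle).
In Python, from cell import arm, eyes gives the robot as it stands.
- The arm moves only by the tool play_rows, never from a script. Its argument "rows" is a list of rows, each a list of 3 entries, a list of its own where there are three numbers: the shift along the tool's x, y, z each as a share of 50 cm, from -1 to 1, then the turn, a rotation vector about the tool's x, y, z each as a share of 60 degrees, from -1 to 1, then the opening, from -1 (shut) to 1 (fully open), so that 0 is half open. In form: [[[dx, dy, dz], [ax, ay, az], grip], ...]. A call has 1 to 10 rows; each row is the pose to reach, as a shift and turn from the pose commanded when the call began, along the tool's axes at that moment; what a row does not reach only later rows make up. A row lasts 1/10 s, in which the tool goes at most 50 mm and 8.59 degrees, less where a joint would pass 70% of its speed; a pose out of reach is approached as far as the arm can. A call with a number of a shift or a turn outside -1 to 1 is refused whole. A call with a gripper value outside its range is refused whole. The fingers move at their own pace and stop on an object; "newtons" is the grip in N (left out, the last holds). Time passes only in rows, so rows that repeat a pose let the fingers close. It gives the time, the measured TCP pose, the force and the opening at its end, in the units of the state.
- arm.observe(): the state, without advancing time (a new reading comes with each control period).
- eyes.get_image(name): name is "side" or "top"; returns (picture, depth): 480x640x3 uint8, red, green, blue; 480x640 float32, m along the optical axis (not along the pixel's ray), 0 where there is no reading.
- eyes.get_calibration(name): a dict with "intrinsics" (3x3 intrinsics, pixels), "R" (3x3) and "t" (3): a world point X has camera coordinates R X + t. Camera axes: x right, y down, z forward; pixel columns grow to the right and rows downward; lengths in m; the calibration is good to about 2 mm. A picture is of the moment at which its call begins. get_calibration takes no time and is no camera call.
- arm.sign_off(): hands the job in, once; it reports no verdict.
The state is a dict: "clock": time; "joints": joint angles; "dq": joint speeds; "joint_efforts": joint torques, N m; "position": TCP position; "ee_rot": TCP orientation; "force": force on the tool from outside, world axes, zero at the start; "ft_torque": the same for the moment, N m; "width": opening from 0.0 (shut) to 1.0 (fully open).
Only numpy, scipy, OpenCV 4.12 (cv2) and the standard library are available. Lean on these libraries where they do the work, as an engineer would, in place of code of your own. Each camera call takes 0.05 s, during which the arm holds its last target.

## Task

Get the camera housing that stands in the inspection vise ready for the microscope: turn the vise's T-handle clockwise until the rising resistance shows that the housing is firmly clamped, without crushing it. Then change the lamp over with the lever on the switch box: from the left to upright (off), let it rest there for about a second, then fully over to the right. Let go of everything and leave the other things on the bench alone.

Things in the scene. Friction and masses are not known exactly. Their poses are not given: they have to be found in the camera images.
- vise: low steel inspection vise fixed to the bench, 110 mm (its x) by 250 mm (its y). Origin: centre of its underside, on the bench; z up, y along the clamping direction. A grey gear head with an upright T-handle stands at its +y end, the back jaw at its -y end. The smooth bed between the jaws is 30 mm above the bench.
- gear_head (a point): centre of the top of the gear head (80 x 55 mm, 80 mm above the bench), on the T-handle's axis, at vise y = +87.5 mm. The handle, turned clockwise seen from above, drives the moving jaw (84 mm wide, top 66 mm above the bench) towards vise -y, 4 mm per rad. The jaw's opening at the start is not given; 6 to 14 mm of clearance in all must be closed before the housing is tight.
- back_jaw: the vise's back jaw at its -y end, 84 x 28 x 36 mm block on a stiff disc spring: it gives way 1 mm towards vise -y for each 20 N of clamping force, top 66 mm above the bench. Origin: centre of its underside, 30 mm above the bench. Its gripping face looks to the vise's +y, 15 mm from the origin.
- handle_bar (a point): centre of the T-handle's steel crossbar, on the turning axis, 136 mm above the bench, always at this height. Flat-sided bar 100 mm long, 12 mm wide, 14 mm high, 18 mm ball ends, on a 10 mm round stem; point x axis along the bar, z up. Its drag of about 0.2 N m opposes either direction, so with the hand at rest the felt torque may have either sign.
- handle_stem (a point): foot of the T-handle's stem, 88 mm above the bench. Once the housing is squeezed the torque to turn the handle rises by 4 N mm per newton of clamping force (0.2 N m free, about 0.28 at 20 N, 0.4 at 50 N), which grows by some 80 N per rad. The screw holds by friction when let go, easing to at most 50 N. It stops after 8 rad from fully open.
- housing: white moulded camera housing with a dark round window on top, 70 mm (its x) by 50 mm (its y) by 45 mm high, about 0.25 kg, standing loose on the vise's bed between the jaws, a millimetre or two clear of the back jaw. Origin: centre of its underside. Its 50 mm width lies between the jaws.
- switchbox: aluminium switch box fixed to the bench, 90 mm (its x) by 120 mm (its y) by 55 mm high. Origin: centre of its underside; its +y side is the left side seen from the robot. One stud on its top marks the left place, two studs the right place.
- switch (a joint): lamp changeover lever on the middle of the box's top, pivot 55 mm above the bench. Value in rad: 0 is upright (centre, off), -0.6 is the stop leaning to the box's left (+y), +0.6 the stop leaning to its right (-y). It turns stiffly (about 0.12 N m, 2 N at the tip) and stays where it is left; no springs and no clicks.
- switch_tip (a point): top end of that lever, 76 mm from its pivot. The lever is a 10 mm steel rod; its upper 26 mm is a black grip 18 mm thick.
- spare_housing: spare housing, same shape as the one in the vise (70 x 50 x 45 mm), standing loose on the bench near the vise. Origin: centre of its underside. Leave alone.
- tray: clear divided tray, 130 x 190 x 28 mm, on the bench beyond. Origin: centre of its underside. Leave alone.
- brush: wooden dusting brush, 160 mm long, lying on the bench nearer the robot, between vise and switch. Leave alone.
- bottle: white closed bottle, 60 mm diameter, 110 mm high, on the left beyond the gear head. Origin: centre of its underside. Leave alone.
- screwdriver: screwdriver, black handle, 170 mm long, lying to the right of the switch box. Leave alone.
- cup: small open steel cup, 70 mm diameter, 50 mm high, on the right near the robot. Origin: centre of its underside. Leave alone.
- weight: solid brass cylinder, 50 mm diameter, 35 mm high, on the left near the robot. Origin: centre of its underside. Leave alone.
Not all that is in view belongs to the job. What is meant by the switchbox is not yellow, and is the smaller of those in its own colour.

How it is judged:
On the way, in this order (a step that is already met when the one before it is completed fails the run):
1. the housing is clamped: pressed on the back jaw with over 15 N (contact force between housing and back_jaw above 15 N and value of joint switch below -0.3 rad), for 0.3 s.
2. with the housing still clamped, the lever rests at centre off (within 0.2 rad of upright) (contact force between housing and back_jaw above 15 N and value of joint switch between -0.2 and 0.2 rad), for 0.8 s.
3. the lever is fully over to the right (value of joint switch above 0.48 rad), for 0.2 s.
At the end, for the whole second after the job is handed in: The housing sits square and level on the vise's bed (within 0.06 rad, not lifted more than 4 mm), at rest and pressed on the back jaw with over 15 N, and the lever leans fully right (over 0.48 rad) (contact force between housing and back_jaw above 15 N and angle between housing's own z axis and vertical below 0.06 rad and angle between the y axis of housing and the y axis of vise, either way round below 0.06 rad and z of housing in the frame of vise below 0.034 m and linear speed of housing below 0.01 m/s and value of joint switch above 0.48 rad); the robot touches nothing.
It fails at once if the housing is crushed: over 100 N on the back jaw (contact force between housing and back_jaw above 100 N).
It fails at once if a bystander is moved by more than 20 mm (distance of any of spare_housing, tray, brush, bottle, screwdriver, cup, weight from where it was at the start of the episode above 0.02 m).
It also fails if it takes over 64 s, if anything falls off the work surface, if the arm or the gripper's body presses on something with over 40 N, if the wrist force passes 120 N, or if a joint passes its speed limit or range.

## Working session

There is one attempt and no reset: what is moved stays moved. The work goes in short steps, Python scripts to look and compute and a tool call to move; the robot and the scene stay as the last step left them, time stands still between calls to the robot, and variables do not carry over. Pictures are saved under pics/ and viewed, and the job is handed in when it is done.

Besides the shell and the picture viewer there is one more tool, called after "Request:" by a JSON object that holds its "fn" and its "kwargs", one argument or row to a line. play_rows: Moves the arm, as the interface text tells. Its arguments: {"type":"object","properties":{"rows":{"type":"array","items":{"type":"array"}},"newtons":{"type":"number"}},"required":["rows"]}

```bash
ls; mkdir -p pics; python3 - <<'E'
from cell import arm, eyes
import cv2,numpy as np
for n in("side","top"):
    p,d=eyes.get_image(n); cv2.imwrite(f"pics/{n}0.png",p[:,:,::-1]); np.save(f"pics/{n}0.npy",d)
    c=eyes.get_calibration(n); print(n,c)
print(arm.observe(), arm.tcp_to_tips)
E
```

```text
pics
side {'intrinsics': array([[621.21114702,   0.        , 322.56649056],
       [  0.        , 621.21114702, 243.47930152],
       [  0.        ,   0.        ,   1.        ]]), 'R': array([[-0.98393257, -0.17832506,  0.00876732],
       [-0.12999549,  0.68187775, -0.71982213],
       [ 0.12238408, -0.70939615, -0.69410319]]), 't': array([0.450774  , 0.18230615, 1.69135448])}
top {'intrinsics': array([[490.29633243,   0.        , 321.64362262],
       [  0.        , 490.29633243, 238.73016837],
       [  0.        ,   0.        ,   1.        ]]), 'R': array([[-0.01063449, -0.99973336, -0.02049682],
       [-0.98322126,  0.01418748, -0.18186442],
       [ 0.18210672,  0.01821888, -0.98310997]]), 't': array([-0.03242359,  0.48208926,  1.30618346])}
{'clock': 0.1, 'joints': array([ 1.24337536,  0.4351752 ,  0.02497786,  1.57398327, -0.01159333,
        1.13400443, -0.07512112]), 'dq': array([-0.00065828, -0.00136913, -0.00044254, -0.0011586 ,  0.00026641,
        0.00108179, -0.00029771]), 'joint_efforts': array([ 3.09933814e-03, -6.69125748e+01,  9.87691171e-01, -3.15148759e+01,
       -6.06291834e-02,  3.73803440e-02,  9.28875647e-05]), 'position': array([ 0.13918003, -0.60885603,  0.23401873]), 'ee_rot': array([-2.45591181e+00,  1.95786116e+00,  1.87718169e-03]), 'force': array([ 0.39413592, -0.18623276,  0.96487709]), 'ft_torque': array([ 0.02837783,  0.01948718, -0.03007233]), 'width': 0.9993804844194092} 0.008
```

View pics/side0.png

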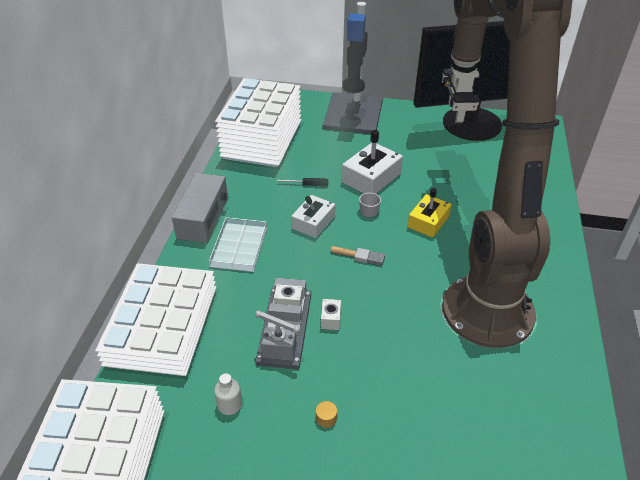

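View pics/top0.png

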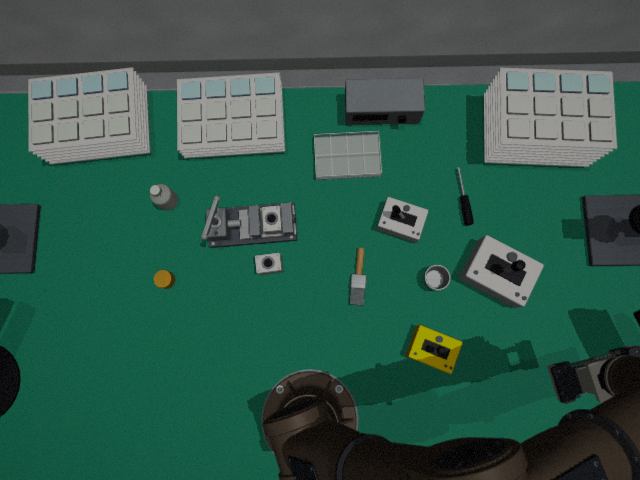

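Three switch boxes are in the top view: a small light-grey one at (403,219), a large light-grey one at (505,270) and a yellow one at (436,349). The small grey one fits, because it isn't yellow and is the smaller of the two in its colour. The vise is at (250,225), with its T-handle at (212,218). Next I'll enlarge both to confirm.

```bash
cat > h.py <<'E'
import numpy as np,cv2
from cell import arm,eyes
def cal(n):
    c=eyes.get_calibration(n); return c["intrinsics"],c["R"],c["t"]
def cloud(n,d):
    K,R,t=cal(n); v,u=np.mgrid[0:480,0:640]
    P=np.stack([(u-K[0,2])/K[0,0]*d,(v-K[1,2])/K[1,1]*d,d],-1)
    return (P-t)@R
def proj(n,X):
    K,R,t=cal(n); c=R@np.asarray(X)+t; q=K@c; return q[:2]/q[2]
def atz(n,u,v,z):
    K,R,t=cal(n); r=R.T@np.linalg.inv(K)@[u,v,1]; o=-R.T@t
    return o+r*(z-o[2])/r[2]
E
python3 - <<'E'
import cv2,numpy as np
t=cv2.imread("pics/top0.png");s=cv2.imread("pics/side0.png")
a=cv2.resize(t[185:285,195:305],(400,364),interpolation=cv2.INTER_CUBIC)
b=cv2.resize(t[185:255,365:442],(400,364),interpolation=cv2.INTER_CUBIC)
cv2.imwrite("pics/c1.png",np.hstack([a,b]))
a=cv2.resize(s[270:370,240:350],(400,364),interpolation=cv2.INTER_CUBIC)
b=cv2.resize(s[180:250,275:352],(400,364),interpolation=cv2.INTER_CUBIC)
cv2.imwrite("pics/c2.png",np.hstack([a,b]))
from h import *
d=np.load("pics/top0.npy");P=cloud("top",d)
def box(n,u0,u1,v0,v1,z0,z1):
    Q=P[v0:v1,u0:u1].reshape(-1,3);Q=Q[(Q[:,2]>z0)&(Q[:,2]<z1)]
    r=cv2.minAreaRect((Q[:,:2]*1000).astype(np.float32)); print(n,len(Q),Q.mean(0).round(4),r)
box("box top",370,435,190,250,.045,.062)
box("lever",370,435,190,250,.075,.16)
box("bar",195,235,185,250,.120,.15)
box("gear",195,245,195,250,.070,.09)
box("jaws",240,300,195,250,.058,.069)
box("housing",240,300,195,250,.07,.09)
box("plate+",200,300,195,255,.008,.1)
box("spare",245,290,245,280,.03,.06)
E
```

```text
box top 1293 [ 0.5337 -0.2619  0.055 ] ((536.3692626953125, -261.9707946777344), (120.10565948486328, 91.19692993164062), 70.19573974609375)
lever 72 [ 0.5432 -0.2386  0.1116] ((544.423583984375, -241.28240966796875), (33.80210494995117, 17.536466598510742), 74.06037902832031)
bar 271 [0.5249 0.2474 0.1413] ((525.6406860351562, 247.9573516845703), (17.3863468170166, 120.54289245605469), 74.73389434814453)
gear 399 [0.5216 0.2411 0.0803] ((525.4114990234375, 247.0339813232422), (79.18434143066406, 52.84779739379883), 4.829843521118164)
jaws 606 [0.535  0.0992 0.0649] ((537.1832885742188, 98.38812255859375), (85.0656967163086, 123.83348846435547), 4.044301509857178)
housing 481 [0.5349 0.0971 0.0749] ((534.6821899414062, 100.76909637451172), (78.70365142822266, 113.91727447509766), 4.103336811065674)
plate+ 3302 [0.5228 0.1517 0.0488] ((524.3392333984375, 173.96409606933594), (284.26739501953125, 159.57818603515625), 86.16666412353516)
spare 480 [0.4173 0.1096 0.0445] ((418.33544921875, 110.22344970703125), (51.14194869995117, 69.77942657470703), 6.755618095397949)
```

View pics/c1.png

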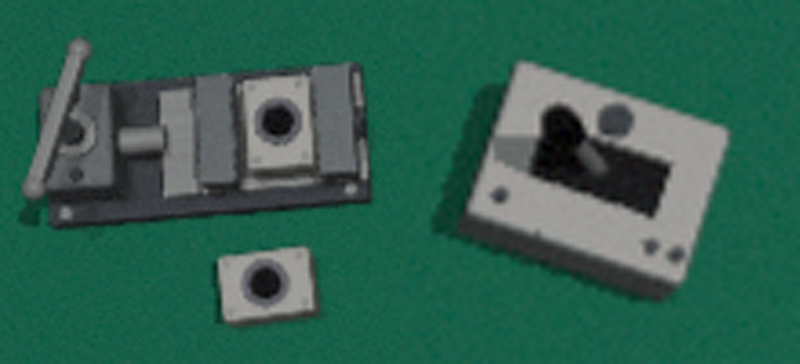

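View pics/c2.png

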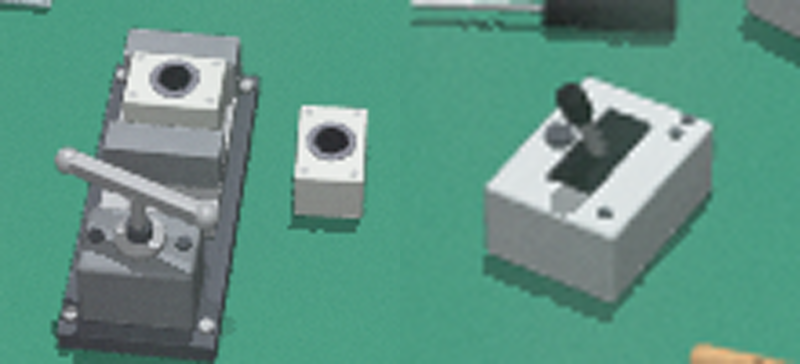

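The crop confirms it: the small grey box (120 x 91 mm as measured) has one stud on the left and two on the right, and its lever leans left. The bar's centre is at about (0.5255, 0.2475) and its direction is about -15°. Next I'll work out the moves.

```bash
cat >> h.py <<'E'
from scipy.spatial.transform import Rotation as Ro
def pose():
    s=arm.observe(); R=Ro.from_rotvec(s["ee_rot"]).as_matrix(); return s,s["position"],R
def yaw(R): return np.degrees(np.arctan2(R[1,0],R[0,0]))
def go(p,y):
    s,q,R=pose(); y=np.radians(y); x=np.array([np.cos(y),np.sin(y),0]); z=np.array([0,0,-1.])
    T=np.stack([x,np.cross(z,x),z],1)
    print("shift",(R.T@(np.array(p)-q)/.5).round(4),"turn",(np.degrees(Ro.from_matrix(R.T@T).as_rotvec())/60).round(4))
def st():
    s,q,R=pose(); print("t",round(s["clock"],2),"pos",q.round(4),"yaw",yaw(R).round(2),"z",R[:,2].round(3),"j",s["joints"].round(3),"F",s["force"].round(2),"M",s["ft_torque"].round(3),"w",round(float(s["width"]),3))
E
python3 - <<'E'
from h import *
st()
for y in(-105.3,74.7): go([.5,-.1,.35],y);go([.5255,.2475,.30],y)
K=[]
for n in("side","top"):print(proj(n,[.5255,.2475,.143]))
E
```

```text
t 0.1 pos [ 0.1392 -0.6089  0.234 ] yaw -77.12 z [-0.     0.001 -1.   ] j [ 1.243  0.435  0.025  1.574 -0.012  1.134 -0.075] F [ 0.39 -0.19  0.96] M [ 0.028  0.019 -0.03 ] w 0.999
shift [-0.8316 -0.9303 -0.2309] turn [0.0005 0.0013 0.4696]
shift [-1.4977 -1.1349 -0.13  ] turn [0.0005 0.0013 0.4696]
shift [-0.8316 -0.9303 -0.2309] turn [-1.8000e-03  6.0000e-04 -2.5304e+00]
shift [-1.4977 -1.1349 -0.13  ] turn [-1.8000e-03  6.0000e-04 -2.5304e+00]
[276.77200601 318.91544489]
[209.94377793 216.61744707]
```

Request:
{"fn": "play_rows", "kwargs": {
  "rows": [
    [[0, 0, -0.1], [0, 0, 0], 1],
    [[0, 0, -0.23], [0, 0, 0], 1],
    [[-0.2, -0.25, -0.23], [0, 0, -0.2], 1],
    [[-0.3, -0.35, -0.23], [0, 0, -0.3], 1],
    [[-0.4, -0.45, -0.23], [0, 0, -0.5], 1],
    [[-0.5, -0.55, -0.23], [0, 0, -0.6], 1],
    [[-0.6, -0.65, -0.23], [0, 0, -0.7], 1],
    [[-0.65, -0.73, -0.23], [0, 0, -0.85], 1],
    [[-0.75, -0.83, -0.23], [0, 0, -1], 1],
    [[-0.83, -0.93, -0.23], [0, 0, -1], 1]
  ],
  "newtons": 60
}}

```text
clock: 1.1
position: [0.3704, -0.2812, 0.3479]
ee_rot: [3.108, -0.459, -0.0]
force: [0.9, -0.1, -0.7]
width: 0.996
```

```bash
python3 -c "
from h import *
st();go([.5255,.2475,.25],74.7)"
```

```text
t 1.1 pos [ 0.3704 -0.2812  0.3479] yaw -16.82 z [-0. -0. -1.] j [ 0.863  0.117 -0.366  1.734  0.044  1.299  0.194] F [ 0.95 -0.13 -0.67] M [-0.078 -0.16   0.02 ] w 0.996
shift [-0.009  -1.1019  0.1954] turn [ 1.0000e-04  4.0000e-04 -1.5253e+00]
```

Request:
{"fn": "play_rows", "kwargs": {
  "rows": [
    [[0, -0.15, 0], [0, 0, -0.15], 1],
    [[0, -0.25, 0], [0, 0, -0.25], 1],
    [[0, -0.35, 0], [0, 0, -0.4], 1],
    [[0, -0.45, 0], [0, 0, -0.5], 1],
    [[0, -0.55, 0], [0, 0, -0.65], 1],
    [[0, -0.65, 0], [0, 0, -0.75], 1],
    [[0, -0.75, 0], [0, 0, -0.9], 1],
    [[0, -0.85, 0], [0, 0, -1], 1],
    [[0, -0.95, 0], [0, 0, -1], 1],
    [[0, -1, 0], [0, 0, -1], 1]
  ]
}}

```text
clock: 2.1
position: [0.5175, 0.1962, 0.3476]
ee_rot: [2.924, 1.147, -0.001]
force: [0.8, -0.4, 0.7]
width: 1.001
```

```bash
python3 -c "
from h import *
st();go([.5255,.2475,.25],74.7)"
```

```text
t 2.1 pos [0.5175 0.1962 0.3476] yaw 42.83 z [-0. -0. -1.] j [ 0.123  0.351 -0.801  1.52   0.254  1.379  0.051] F [ 0.79 -0.43  0.67] M [ 0.009 -0.222  0.072] w 1.001
shift [ 0.0815 -0.0643  0.1951] turn [-1.000e-04  6.000e-04 -5.312e-01]
```

Request:
{"fn": "play_rows", "kwargs": {
  "rows": [
    [[0.08, -0.065, 0.05], [0, 0, -0.14], 1],
    [[0.08, -0.065, 0.1], [0, 0, -0.28], 1],
    [[0.08, -0.065, 0.15], [0, 0, -0.42], 1],
    [[0.08, -0.065, 0.195], [0, 0, -0.53], 1],
    [[0.08, -0.065, 0.195], [0, 0, -0.53], 0],
    [[0.08, -0.065, 0.195], [0, 0, -0.53], 0]
  ]
}}

```text
clock: 2.7
position: [0.5244, 0.2456, 0.2506]
ee_rot: [-2.501, -1.9, 0.001]
force: [0.0, 0.4, 0.3]
width: 0.877
```

```bash
python3 -c "
from h import *
st();go([.5255,.2475,.125],74.7)
for n in('top','side'):
    p,d=eyes.get_image(n); u,v=proj(n,[.5255,.2475,.14]).astype(int)
    cv2.imwrite(f'pics/{n}1.png',cv2.resize(p[v-60:v+60,max(u-80,0):u+80,::-1],(640,480)))"
```

```text
t 2.7 pos [0.5244 0.2456 0.2506] yaw 74.46 z [-0.001 -0.    -1.   ] j [ 0.081  0.498 -0.898  1.613  0.406  1.231  0.403] F [0.   0.38 0.31] M [ 0.045 -0.133  0.027] w 0.877
shift [0.0044 0.0014 0.2511] turn [-0.0009  0.0003 -0.0039]
```

View pics/side1.png

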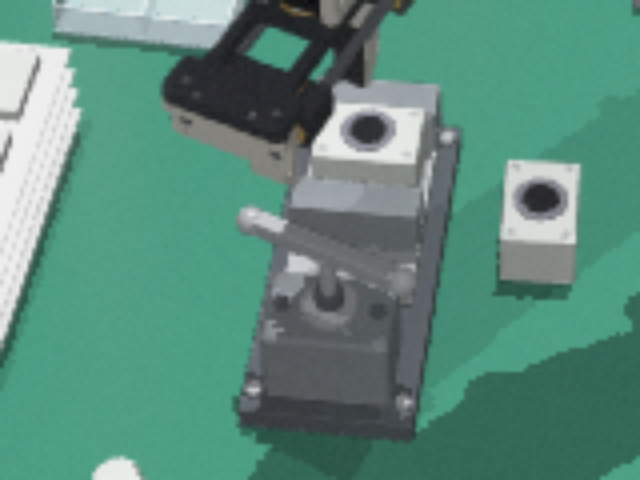

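```bash
python3 -c "
from h import *
print(proj('side',[.5244,.2456,.2426]),proj('top',[.5244,.2456,.2426]),proj('side',[.5255,.2475,.14]))
p,d=eyes.get_image('side');cv2.imwrite('pics/s2.png',cv2.resize(p[150:370,150:450,::-1],(800,586)))"
```

```text
[275.579402   290.51339497] [200.4995953  207.59554771] [276.82529234 319.71414295]
```

View pics/s2.png

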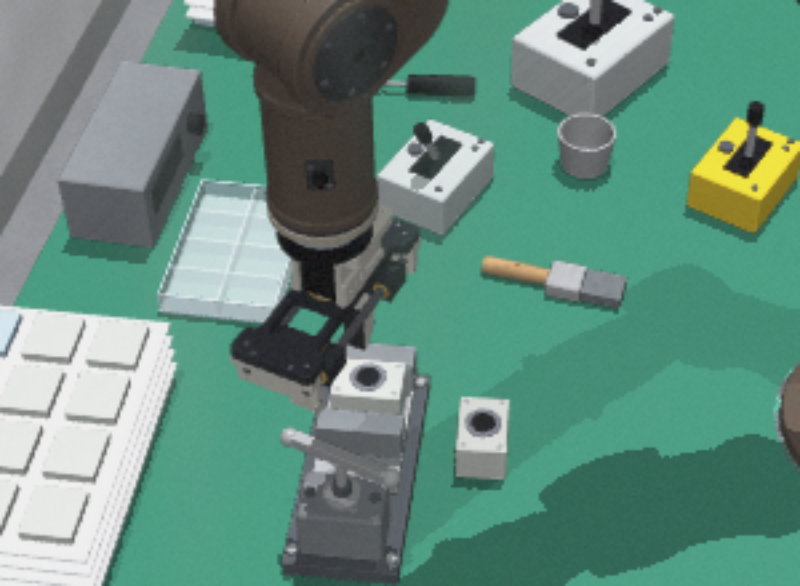

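View pics/top1.png

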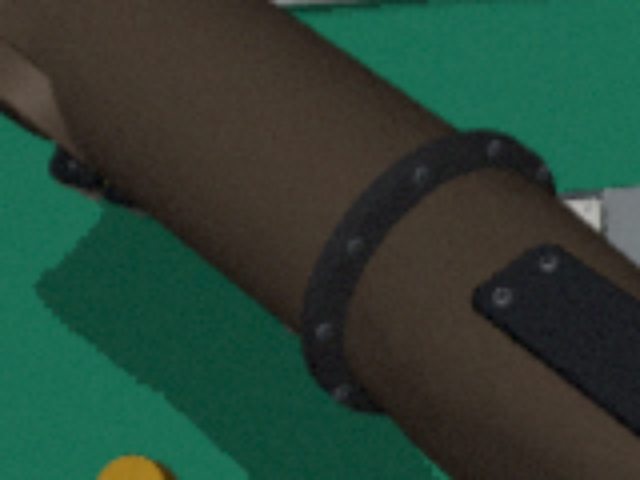

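Request:
{"fn": "play_rows", "kwargs": {
  "rows": [
    [[0.0045, 0.0015, 0.08], [0, 0, -0.004], 0],
    [[0.0045, 0.0015, 0.16], [0, 0, -0.004], 0],
    [[0.0045, 0.0015, 0.22], [0, 0, -0.004], 0],
    [[0.0045, 0.0015, 0.25], [0, 0, -0.004], 0],
    [[0.0045, 0.0015, 0.25], [0, 0, -0.004], 0]
  ]
}}

```text
clock: 3.35
position: [0.5254, 0.2473, 0.1246]
ee_rot: [-2.495, -1.909, 0.003]
force: [0.7, -0.3, 0.2]
width: 0.494
```

```bash
python3 -c "
from h import *
st();go([.5255,.2475,.125],74.7)
p,d=eyes.get_image('side');cv2.imwrite('pics/s3.png',cv2.resize(p[220:370,200:350,::-1],(600,600)))"
```

```text
t 3.35 pos [0.5254 0.2473 0.1246] yaw 74.86 z [-0.002 -0.001 -1.   ] j [ 0.024  0.621 -0.824  1.76   0.532  1.     0.302] F [ 0.68 -0.3   0.2 ] M [ 0.066 -0.18  -0.007] w 0.494
shift [ 0.0005  0.0001 -0.0008] turn [-0.0011  0.0014  0.0027]
```

View pics/s3.png

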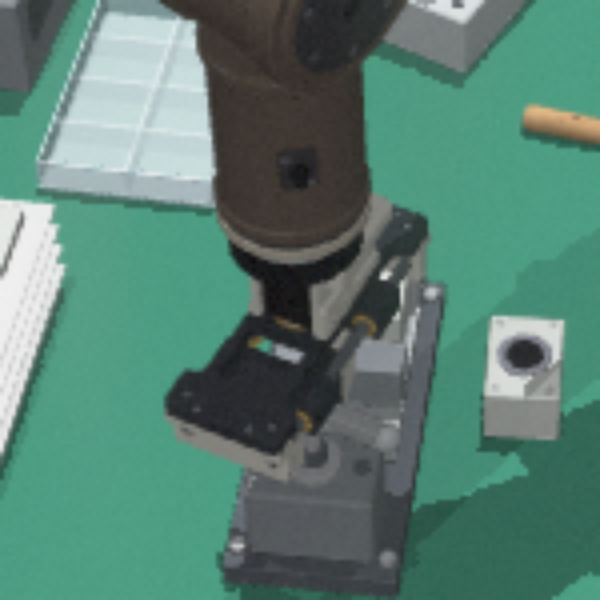

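Request:
{"fn": "play_rows", "kwargs": {
  "rows": [
    [[0, 0, 0], [0, 0, 0], -1],
    [[0, 0, 0], [0, 0, 0], -1],
    [[0, 0, 0], [0, 0, 0], -1],
    [[0, 0, 0], [0, 0, 0], -1],
    [[0, 0, 0], [0, 0, 0], -1],
    [[0, 0, 0], [0, 0, 0], -1]
  ],
  "newtons": 60
}}

```text
clock: 4.0
position: [0.526, 0.2481, 0.1258]
ee_rot: [-2.494, -1.91, -0.002]
force: [0.2, 0.1, 2.9]
width: 0.124
```

```bash
python3 -c "
from h import *
st()"
```

```text
t 4.0 pos [0.526  0.2481 0.1258] yaw 74.91 z [ 0.001  0.001 -1.   ] j [ 0.025  0.62  -0.825  1.759  0.532  1.     0.302] F [0.24 0.08 2.89] M [ 0.206 -0.132 -0.098] w 0.124
```

Request:
{"fn": "play_rows", "kwargs": {
  "rows": [
    [[0, 0, 0], [0, 0, 0.08], -1],
    [[0, 0, 0], [0, 0, 0.16], -1],
    [[0, 0, 0], [0, 0, 0.24], -1],
    [[0, 0, 0], [0, 0, 0.32], -1],
    [[0, 0, 0], [0, 0, 0.4], -1],
    [[0, 0, 0], [0, 0, 0.48], -1],
    [[0, 0, 0], [0, 0, 0.56], -1],
    [[0, 0, 0], [0, 0, 0.64], -1],
    [[0, 0, 0], [0, 0, 0.72], -1],
    [[0, 0, 0], [0, 0, 0.8], -1]
  ]
}}

```text
clock: 5.0
position: [0.5249, 0.2467, 0.1257]
ee_rot: [3.055, 0.726, -0.003]
force: [-5.1, -5.4, 9.3]
width: 0.123
```

```bash
python3 -c "
from h import *
st()"
```

```text
t 5.0 pos [0.5249 0.2467 0.1257] yaw 26.73 z [-0.001 -0.002 -1.   ] j [-0.103  0.555 -0.617  1.771  0.388  0.941 -0.416] F [-5.11 -5.41  9.28] M [-1.038  0.949  0.223] w 0.123
```

Request:
{"fn": "play_rows", "kwargs": {
  "rows": [
    [[0, 0, 0], [0, 0, 0.06], -1],
    [[0, 0, 0], [0, 0, 0.12], -1],
    [[0, 0, 0], [0, 0, 0.18], -1],
    [[0, 0, 0], [0, 0, 0.24], -1],
    [[0, 0, 0], [0, 0, 0.3], -1],
    [[0, 0, 0], [0, 0, 0.36], -1],
    [[0, 0, 0], [0, 0, 0.42], -1],
    [[0, 0, 0], [0, 0, 0.48], -1],
    [[0, 0, 0], [0, 0, 0.54], -1],
    [[0, 0, 0], [0, 0, 0.6], -1]
  ]
}}

```text
clock: 6.0
position: [0.5235, 0.2464, 0.1257]
ee_rot: [3.128, -0.251, -0.005]
force: [-10.7, -6.2, 14.2]
width: 0.125
```

```bash
python3 -c "
from h import *
st()"
```

```text
t 6.0 pos [0.5235 0.2464 0.1257] yaw -9.19 z [-0.003 -0.003 -1.   ] j [-0.207  0.521 -0.46   1.781  0.284  0.91  -0.953] F [-10.74  -6.16  14.23] M [-1.224  1.972  0.226] w 0.125
```

Request:
{"fn": "play_rows", "kwargs": {
  "rows": [
    [[-0.001, 0.001, -0.001], [0, 0, 0.06], -1],
    [[-0.002, 0.002, -0.001], [0, 0, 0.12], -1],
    [[-0.003, 0.003, -0.002], [0, 0, 0.18], -1],
    [[-0.0036, 0.003, -0.002], [0, 0, 0.24], -1],
    [[-0.0036, 0.003, -0.002], [0, 0, 0.3], -1]
  ]
}}

```text
clock: 6.5
position: [0.5227, 0.2466, 0.1258]
ee_rot: [3.053, -0.738, -0.002]
force: [-1.7, 0.9, -2.7]
width: 0.123
```

```bash
python3 -c "
from h import *
st()"
```

```text
t 6.5 pos [0.5227 0.2466 0.1258] yaw -27.17 z [-0.002 -0.    -1.   ] j [-0.26   0.505 -0.382  1.79   0.233  0.893 -1.222] F [-1.72  0.86 -2.67] M [0.154 0.205 0.16 ] w 0.123
```

Request:
{"fn": "play_rows", "kwargs": {
  "rows": [
    [[0, 0, 0], [0, 0, 0.06], -1],
    [[0, 0, 0], [0, 0, 0.12], -1],
    [[0, 0, 0], [0, 0, 0.18], -1],
    [[0, 0, 0], [0, 0, 0.24], -1],
    [[0, 0, 0], [0, 0, 0.3], -1]
  ]
}}

```text
clock: 7.0
position: [0.5222, 0.247, 0.1258]
ee_rot: [2.9, -1.205, -0.003]
force: [-4.1, 2.3, -1.1]
width: 0.127
```

```bash
python3 -c "
from h import *
st()"
```

```text
t 7.0 pos [0.5222 0.247  0.1258] yaw -45.14 z [-0.003 -0.    -1.   ] j [-0.316  0.494 -0.304  1.795  0.184  0.882 -1.491] F [-4.13  2.25 -1.07] M [0.294 0.533 0.211] w 0.127
```

Request:
{"fn": "play_rows", "kwargs": {
  "rows": [
    [[0, 0, 0], [0, 0, 0.06], -1],
    [[0, 0, 0], [0, 0, 0.12], -1],
    [[0, 0, 0], [0, 0, 0.18], -1],
    [[0, 0, 0], [0, 0, 0.24], -1],
    [[0, 0, 0], [0, 0, 0.3], -1]
  ]
}}

```text
clock: 7.5
position: [0.5217, 0.2475, 0.1258]
ee_rot: [2.676, -1.643, -0.004]
force: [-4.2, 3.4, -1.2]
width: 0.123
```

```bash
python3 -c "
from h import *
st()"
```

```text
t 7.5 pos [0.5217 0.2475 0.1258] yaw -63.12 z [-0.003  0.    -1.   ] j [-0.372  0.485 -0.226  1.8    0.134  0.873 -1.761] F [-4.19  3.41 -1.24] M [0.608 0.779 0.219] w 0.123
```

Request:
{"fn": "play_rows", "kwargs": {
  "rows": [
    [[0, 0, 0], [0, 0, 0.06], -1],
    [[0, 0, 0], [0, 0, 0.12], -1],
    [[0, 0, 0], [0, 0, 0.18], -1],
    [[0, 0, 0], [0, 0, 0.24], -1],
    [[0, 0, 0], [0, 0, 0.3], -1]
  ]
}}

```text
clock: 8.0
position: [0.5215, 0.2482, 0.1258]
ee_rot: [2.386, -2.041, -0.005]
force: [-4.7, 5.2, -2.0]
width: 0.124
```

```bash
python3 -c "
from h import *
st()"
```

```text
t 8.0 pos [0.5215 0.2482 0.1258] yaw -81.08 z [-0.003  0.001 -1.   ] j [-0.429  0.478 -0.147  1.805  0.086  0.866 -2.031] F [-4.68  5.15 -2.  ] M [1.032 1.01  0.191] w 0.124
```

Request:
{"fn": "play_rows", "kwargs": {
  "rows": [
    [[-0.001, 0.001, 0], [0, 0, 0.06], -1],
    [[-0.002, 0.0015, 0], [0, 0, 0.12], -1],
    [[-0.002, 0.0015, 0], [0, 0, 0.18], -1],
    [[-0.002, 0.0015, 0], [0, 0, 0.24], -1],
    [[-0.002, 0.0015, 0], [0, 0, 0.3], -1]
  ]
}}

```text
clock: 8.5
position: [0.5215, 0.2489, 0.1258]
ee_rot: [2.038, -2.39, -0.003]
force: [-1.2, 4.9, -3.9]
width: 0.123
```

```bash
python3 -c "
from h import *
st()
p,d=eyes.get_image('side');cv2.imwrite('pics/s4.png',cv2.resize(p[220:370,200:350,::-1],(600,600)))"
```

```text
t 8.5 pos [0.5215 0.2489 0.1258] yaw -99.11 z [-0.002  0.001 -1.   ] j [-0.488  0.474 -0.067  1.811  0.038  0.859 -2.303] F [-1.21  4.91 -3.94] M [1.011 0.273 0.21 ] w 0.123
```

View pics/s4.png

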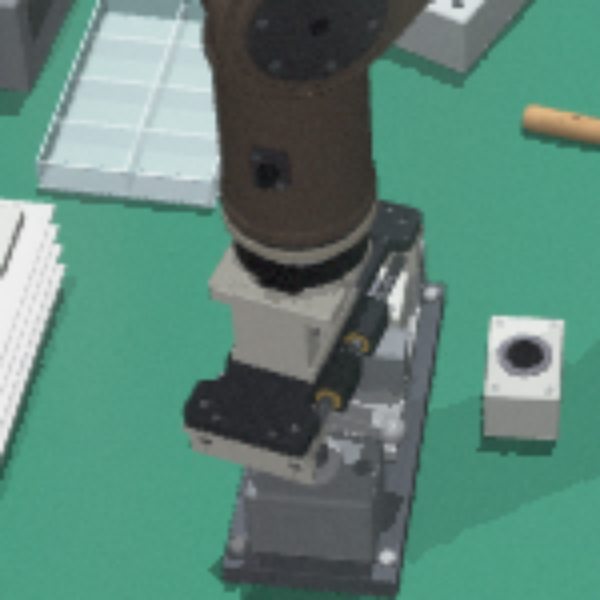

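Request:
{"fn": "play_rows", "kwargs": {
  "rows": [
    [[0, 0, 0], [0, 0, 0], 0],
    [[0, 0, 0], [0, 0, 0], 0],
    [[0, 0, 0], [0, 0, 0], 0],
    [[0, 0, -0.04], [0, 0, 0], 0],
    [[0, 0, -0.1], [0, 0, 0], 0],
    [[0, 0, -0.1], [0, 0, -0.14], 0],
    [[0, 0, -0.1], [0, 0, -0.28], 0],
    [[0, 0, -0.1], [0, 0, -0.42], 0],
    [[0, 0, -0.1], [0, 0, -0.56], 0],
    [[0, 0, -0.1], [0, 0, -0.7], 0]
  ]
}}

```text
clock: 9.55
position: [0.5231, 0.2468, 0.1766]
ee_rot: [2.764, -1.493, 0.001]
force: [0.3, 0.2, -0.1]
width: 0.498
```

Request:
{"fn": "play_rows", "kwargs": {
  "rows": [
    [[0, 0, 0], [0, 0, -0.14], 0],
    [[0, 0, 0], [0, 0, -0.28], 0],
    [[0, 0, 0], [0, 0, -0.42], 0],
    [[0, 0, 0], [0, 0, -0.56], 0],
    [[0, 0, 0], [0, 0, -0.7], 0],
    [[0, 0, 0], [0, 0, -0.84], 0],
    [[0, 0, 0], [0, 0, -0.98], 0]
  ]
}}

```text
clock: 10.25
position: [0.5231, 0.2468, 0.1765]
ee_rot: [3.141, 0.056, 0.001]
force: [-0.1, -1.0, -0.0]
width: 0.498
```

Request:
{"fn": "play_rows", "kwargs": {
  "rows": [
    [[0, 0, 0], [0, 0, -0.14], 0],
    [[0, 0, 0], [0, 0, -0.28], 0],
    [[0, 0, 0], [0, 0, -0.42], 0],
    [[0, 0, 0], [0, 0, -0.56], 0],
    [[0, 0, 0], [0, 0, -0.7], 0],
    [[0, 0, 0], [0, 0, -0.84], 0],
    [[0, 0, 0], [0, 0, -0.98], 0]
  ]
}}

```text
clock: 10.95
position: [0.5232, 0.2467, 0.1765]
ee_rot: [2.709, 1.59, 0.0]
force: [-0.3, -0.1, 0.1]
width: 0.497
```

```bash
python3 -c "
from h import *
st();go([.5238,.2482,.125],81)
p,d=eyes.get_image('side');cv2.imwrite('pics/s5.png',cv2.resize(p[220:370,200:350,::-1],(600,600)))"
```

```text
t 10.95 pos [0.5232 0.2467 0.1765] yaw 60.84 z [ 0. -0. -1.] j [-0.031  0.519 -0.723  1.719  0.388  1.052  0.178] F [-0.33 -0.06  0.13] M [-0.038 -0.138 -0.046] w 0.497
shift [ 0.0032 -0.0004  0.103 ] turn [ 6.00e-04  3.00e-04 -3.36e-01]
```

View pics/s5.png

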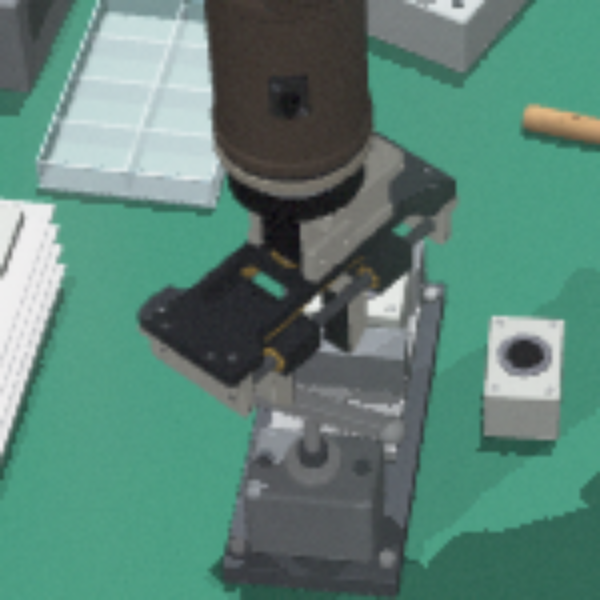

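Request:
{"fn": "play_rows", "kwargs": {
  "rows": [
    [[0.003, 0, 0], [0, 0, -0.12], 0],
    [[0.003, 0, 0], [0, 0, -0.24], 0],
    [[0.003, 0, 0], [0, 0, -0.34], 0],
    [[0.003, 0, 0.05], [0, 0, -0.34], 0],
    [[0.003, 0, 0.1], [0, 0, -0.34], 0],
    [[0.003, 0, 0.1], [0, 0, -0.34], -0.5],
    [[0.003, 0, 0.1], [0, 0, -0.34], -1],
    [[0.003, 0, 0.1], [0, 0, -0.34], -1],
    [[0.003, 0, 0.1], [0, 0, -0.34], -1],
    [[0.003, 0, 0.1], [0, 0, -0.34], -1]
  ]
}}

```text
clock: 12.0
position: [0.524, 0.2487, 0.1274]
ee_rot: [2.39, 2.037, 0.002]
force: [-1.6, 1.4, 7.8]
width: 0.121
```

```bash
python3 -c "
from h import *
st()"
```

```text
t 12.0 pos [0.524  0.2487 0.1274] yaw 80.88 z [ 0.001 -0.    -1.   ] j [-0.006  0.598 -0.775  1.764  0.494  0.984  0.435] F [-1.6   1.44  7.82] M [0.467 0.312 0.023] w 0.121
```

Request:
{"fn": "play_rows", "kwargs": {
  "rows": [
    [[0, 0, 0], [0, 0, 0.05], -1],
    [[0, 0, -0.001], [0, 0, 0.1], -1],
    [[0, 0, -0.001], [0, 0, 0.15], -1],
    [[0, 0, -0.001], [0, 0, 0.2], -1]
  ]
}}

```text
clock: 12.4
position: [0.524, 0.2487, 0.1274]
ee_rot: [2.592, 1.775, 0.001]
force: [0.5, -0.3, -0.0]
width: 0.125
```

```bash
python3 -c "
from h import *
st()"
```

```text
t 12.4 pos [0.524  0.2487 0.1274] yaw 68.8 z [ 0.001 -0.    -1.   ] j [-0.038  0.581 -0.723  1.767  0.458  0.968  0.255] F [ 0.52 -0.26 -0.  ] M [-0.083 -0.325  0.327] w 0.125
```

Request:
{"fn": "play_rows", "kwargs": {
  "rows": [
    [[0, 0, 0], [0, 0, 0.05], -1],
    [[0, 0, 0], [0, 0, 0.1], -1],
    [[0, 0, 0], [0, 0, 0.15], -1],
    [[0, 0, 0], [0, 0, 0.2], -1]
  ]
}}

```text
clock: 12.8
position: [0.524, 0.2486, 0.1274]
ee_rot: [2.763, 1.494, 0.001]
force: [0.3, -1.1, 0.1]
width: 0.125
```

```bash
python3 -c "
from h import *
st()"
```

```text
t 12.8 pos [0.524  0.2486 0.1274] yaw 56.8 z [ 0.001 -0.    -1.   ] j [-0.071  0.566 -0.671  1.77   0.422  0.954  0.076] F [ 0.3  -1.1   0.11] M [-0.199 -0.314  0.336] w 0.125
```

Request:
{"fn": "play_rows", "kwargs": {
  "rows": [
    [[0, 0, 0], [0, 0, 0.05], -1],
    [[0, 0, 0], [0, 0, 0.1], -1]
  ]
}}

```text
clock: 13.0
position: [0.524, 0.2486, 0.1274]
ee_rot: [2.837, 1.348, 0.001]
force: [1.7, -0.3, -0.9]
width: 0.126
```

```bash
python3 -c "
from h import *
st()"
```

```text
t 13.0 pos [0.524  0.2486 0.1274] yaw 50.81 z [ 0.001 -0.    -1.   ] j [-0.087  0.559 -0.645  1.771  0.405  0.947 -0.013] F [ 1.66 -0.32 -0.92] M [-0.268 -0.282  0.415] w 0.126
```

Request:
{"fn": "play_rows", "kwargs": {
  "rows": [
    [[0, 0, 0], [0, 0, 0.05], -1],
    [[0, 0, 0], [0, 0, 0.1], -1]
  ]
}}

```text
clock: 13.2
position: [0.5239, 0.2486, 0.1274]
ee_rot: [2.904, 1.197, 0.001]
force: [0.5, -0.7, -0.7]
width: 0.123
```

```bash
python3 -c "
from h import *
st()
p,d=eyes.get_image('side');cv2.imwrite('pics/s6.png',cv2.resize(p[220:370,200:350,::-1],(600,600)))"
```

```text
t 13.2 pos [0.5239 0.2486 0.1274] yaw 44.81 z [ 0.001 -0.    -1.   ] j [-0.104  0.552 -0.619  1.772  0.387  0.94  -0.103] F [ 0.47 -0.75 -0.67] M [-0.258 -0.297  0.429] w 0.123
```

View pics/s6.png

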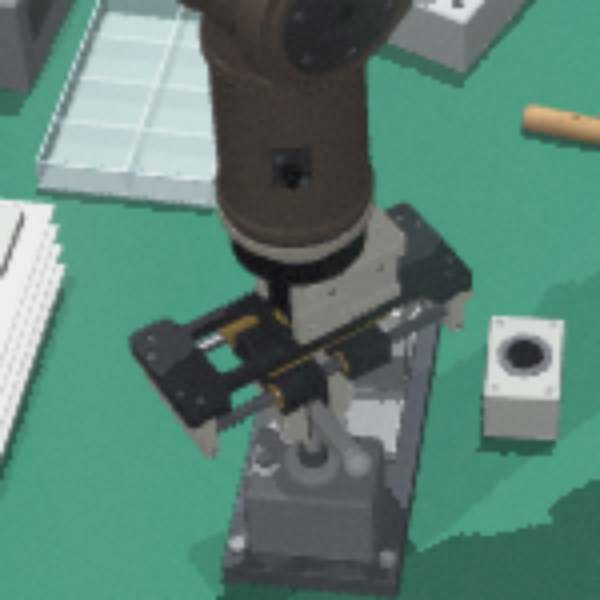

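The torque while turning has climbed from about 0.2 to 0.43 N m, roughly 55 N of clamping force, so I'll stop there. I'll release the bar, lift clear and check.

Request:
{"fn": "play_rows", "kwargs": {
  "rows": [
    [[0, 0, 0], [0, 0, 0], -0.5],
    [[0, 0, 0], [0, 0, 0], 0],
    [[0, 0, 0], [0, 0, 0], 0],
    [[0, 0, 0], [0, 0, 0], 0],
    [[0, 0, -0.05], [0, 0, 0], 0],
    [[0, 0, -0.15], [0, 0, 0], 0.5],
    [[0, 0, -0.25], [0, 0, 0], 1],
    [[0, 0, -0.3], [0, 0, 0], 1]
  ]
}}

```text
clock: 14.05
position: [0.5243, 0.25, 0.2814]
ee_rot: [-2.902, -1.201, -0.008]
force: [0.7, 0.3, -0.1]
width: 0.714
```

```bash
python3 -c "
from h import *
st()
by=np.array([.339,.941,0]); c=np.array([.5364,-.262,0])
for y in(70.2,-109.8): go(c+by*.035+[0,0,.25],y)"
```

```text
t 14.05 pos [0.5243 0.25   0.2814] yaw 44.96 z [ 0.004  0.003 -1.   ] j [-0.056  0.41  -0.68   1.578  0.268  1.243  0.004] F [ 0.72  0.28 -0.14] M [ 0.034 -0.191 -0.024] w 0.714
shift [-0.6433  0.7118  0.0603] turn [ 0.002  -0.0044 -0.4207]
shift [-0.6433  0.7118  0.0603] turn [-0.0061 -0.0027  2.5792]
```

Request:
{"fn": "play_rows", "kwargs": {
  "rows": [
    [[-0.06, 0.07, 0], [0, 0, -0.05], 1],
    [[-0.12, 0.14, 0], [0, 0, -0.1], 1],
    [[-0.19, 0.21, 0], [0, 0, -0.15], 1],
    [[-0.26, 0.28, 0], [0, 0, -0.2], 1],
    [[-0.32, 0.35, 0], [0, 0, -0.25], 1],
    [[-0.38, 0.42, 0], [0, 0, -0.3], 1],
    [[-0.45, 0.5, 0], [0, 0, -0.35], 1],
    [[-0.51, 0.57, 0], [0, 0, -0.4], 1],
    [[-0.58, 0.64, 0.03], [0, 0, -0.42], 1],
    [[-0.64, 0.71, 0.06], [0, 0, -0.42], 1]
  ]
}}

```text
clock: 15.05
position: [0.5474, -0.2307, 0.2472]
ee_rot: [2.57, 1.805, 0.001]
force: [0.2, -0.4, -0.2]
width: 1.002
```

Request:
{"fn": "play_rows", "kwargs": {
  "rows": [
    [[0, 0, 0], [0, 0, 0], 1],
    [[0, 0, 0], [0, 0, 0], 1]
  ]
}}

```text
clock: 15.25
position: [0.547, -0.2296, 0.2461]
ee_rot: [-2.573, -1.8, 0.001]
force: [0.6, -0.2, 0.7]
width: 1.001
```

```bash
python3 -c "
from h import *
st()
by=np.array([.339,.941,0]); c=np.array([.5364,-.262,0])
go(c+by*.035+[0,0,.25],70.2)
for n in('side','top'):
    p,d=eyes.get_image(n);cv2.imwrite(f'pics/{n}7.png',p[...,::-1])
p=cv2.imread('pics/side7.png')
cv2.imwrite('pics/s7.png',np.hstack([cv2.resize(p[260:370,230:350],(400,364)),cv2.resize(p[130:250,255:375],(400,364))]))"
```

```text
t 15.25 pos [ 0.547  -0.2296  0.2461] yaw 69.96 z [-0.001  0.001 -1.   ] j [ 0.748  0.453 -0.635  1.597  0.283  1.187  1.275] F [ 0.62 -0.19  0.72] M [ 0.115 -0.171 -0.072] w 1.001
shift [ 0.002   0.002  -0.0078] turn [-0.0015 -0.0005 -0.004 ]
```

View pics/s7.png

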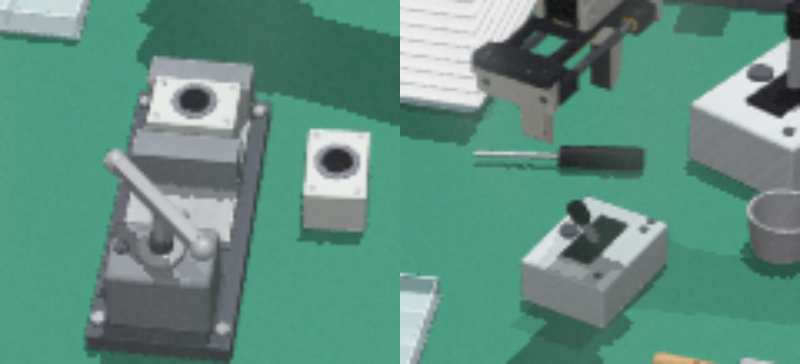

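View pics/top7.png

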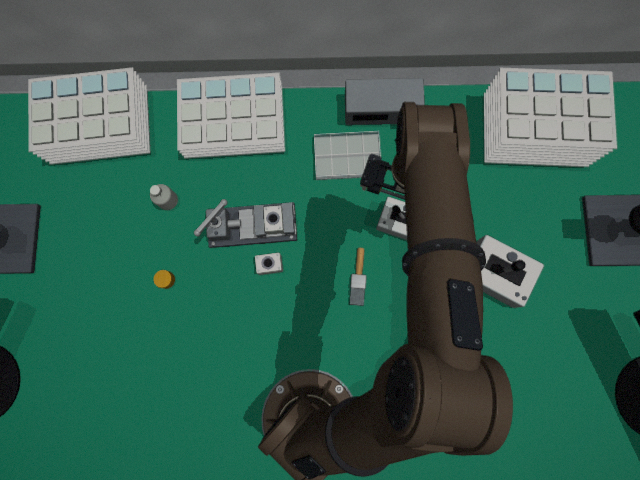

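The moving jaw now sits against the housing, and the lever still leans left. I'll lower the open fingers over the lever.

Request:
{"fn": "play_rows", "kwargs": {
  "rows": [
    [[0.002, 0.002, 0.08], [0, 0, 0], 1],
    [[0.002, 0.002, 0.16], [0, 0, 0], 1],
    [[0.002, 0.002, 0.23], [0, 0, 0], 1],
    [[0.002, 0.002, 0.285], [0, 0, 0], 1],
    [[0.002, 0.002, 0.285], [0, 0, 0], 1]
  ]
}}

```text
clock: 15.85
position: [0.547, -0.2256, 0.1017]
ee_rot: [-2.565, -1.806, 0.004]
force: [0.1, 0.5, -0.5]
width: 0.998
```

```bash
python3 -c "
from h import *
st()
by=np.array([.339,.941,0]); c=np.array([.5364,-.262,0])
for k in(-.037,-.0615): go(c+by*k+[0,0,.103],70.2)
p,d=eyes.get_image('side');cv2.imwrite('pics/s8.png',cv2.resize(p[130:250,255:375,::-1],(600,600)))"
```

```text
t 15.85 pos [ 0.547  -0.2256  0.1017] yaw 70.28 z [-0.005  0.002 -1.   ] j [ 0.697  0.595 -0.578  1.762  0.397  0.909  1.175] F [ 0.15  0.55 -0.51] M [ 0.06  -0.161  0.012] w 0.998
shift [-0.1498  0.0045 -0.0026] turn [-0.0052 -0.0004  0.0013]
shift [-0.1988  0.0044 -0.0026] turn [-0.0052 -0.0004  0.0013]
```

View pics/s8.png

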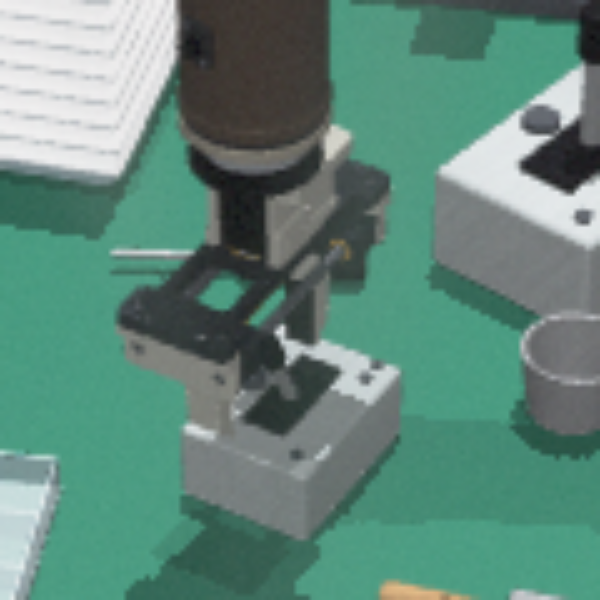

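Request:
{"fn": "play_rows", "kwargs": {
  "rows": [
    [[-0.03, 0.004, -0.002], [0, 0, 0], 1],
    [[-0.05, 0.004, -0.002], [0, 0, 0], 1],
    [[-0.07, 0.004, -0.002], [0, 0, 0], 1],
    [[-0.09, 0.004, -0.002], [0, 0, 0], 1],
    [[-0.105, 0.004, -0.002], [0, 0, 0], 1],
    [[-0.12, 0.004, -0.002], [0, 0, 0], 1],
    [[-0.13, 0.004, -0.002], [0, 0, 0], 1],
    [[-0.14, 0.004, -0.002], [0, 0, 0], 1],
    [[-0.15, 0.004, -0.002], [0, 0, 0], 1],
    [[-0.15, 0.004, -0.002], [0, 0, 0], 1]
  ]
}}

```text
clock: 16.9
position: [0.5248, -0.2999, 0.1053]
ee_rot: [-2.572, -1.803, 0.001]
force: [0.1, -0.2, 0.0]
width: 1.002
```

```bash
python3 -c "
from h import *
st()
p,d=eyes.get_image('side');cv2.imwrite('pics/s9.png',cv2.resize(p[130:250,255:375,::-1],(600,600)))"
```

```text
t 16.9 pos [ 0.5248 -0.2999  0.1053] yaw 70.07 z [-0.001 -0.    -1.   ] j [ 0.818  0.605 -0.573  1.731  0.397  0.924  1.306] F [ 0.06 -0.22  0.04] M [ 0.068 -0.166  0.031] w 1.002
```

View pics/s9.png

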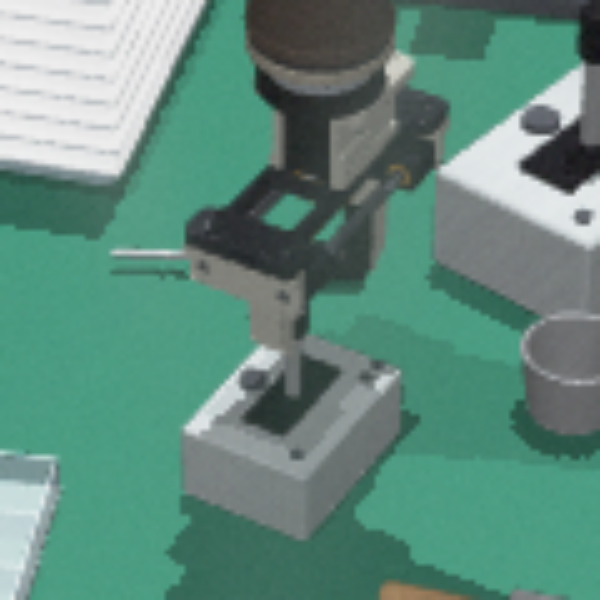

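The lever is upright at about (293,360) in the crop. I'll let it rest for 1.2 s, then push it over to the right.

Request:
{"fn": "play_rows", "kwargs": {
  "rows": [
    [[0, 0, 0], [0, 0, 0], 1],
    [[0, 0, 0], [0, 0, 0], 1],
    [[0, 0, 0], [0, 0, 0], 1],
    [[0, 0, 0], [0, 0, 0], 1],
    [[0, 0, 0], [0, 0, 0], 1],
    [[0, 0, 0], [0, 0, 0], 1],
    [[0, 0, 0], [0, 0, 0], 1],
    [[0, 0, 0], [0, 0, 0], 1],
    [[0, 0, 0], [0, 0, 0], 1],
    [[0, 0, 0], [0, 0, 0], 1]
  ]
}}

```text
clock: 17.95
position: [0.5252, -0.2991, 0.1055]
ee_rot: [2.572, 1.805, -0.0]
force: [-1.4, 0.0, -0.5]
width: 0.995
```

Request:
{"fn": "play_rows", "kwargs": {
  "rows": [
    [[0, 0, 0], [0, 0, 0], 1],
    [[0, 0, 0], [0, 0, 0], 1],
    [[-0.01, 0, 0], [0, 0, 0], 1],
    [[-0.02, 0, 0], [0, 0, 0], 1],
    [[-0.03, 0, 0], [0, 0, 0], 1],
    [[-0.036, 0, 0], [0, 0, 0], 1],
    [[-0.042, 0, 0], [0, 0, 0], 1],
    [[-0.046, 0, 0], [0, 0, 0], 1],
    [[-0.048, 0, 0], [0, 0, 0], 1]
  ]
}}

```text
clock: 18.85
position: [0.5168, -0.3217, 0.1053]
ee_rot: [-2.571, -1.804, 0.0]
force: [1.0, 2.9, -2.6]
width: 1.001
```

```bash
python3 -c "
from h import *
st()
p,d=eyes.get_image('side');cv2.imwrite('pics/s10.png',cv2.resize(p[130:250,255:375,::-1],(600,600)))"
```

```text
t 18.85 pos [ 0.5168 -0.3217  0.1053] yaw 70.11 z [-0.  0. -1.] j [ 0.854  0.611 -0.571  1.72   0.397  0.929  1.346] F [ 0.98  2.88 -2.62] M [ 0.57  -0.357  0.034] w 1.001
```

View pics/s10.png

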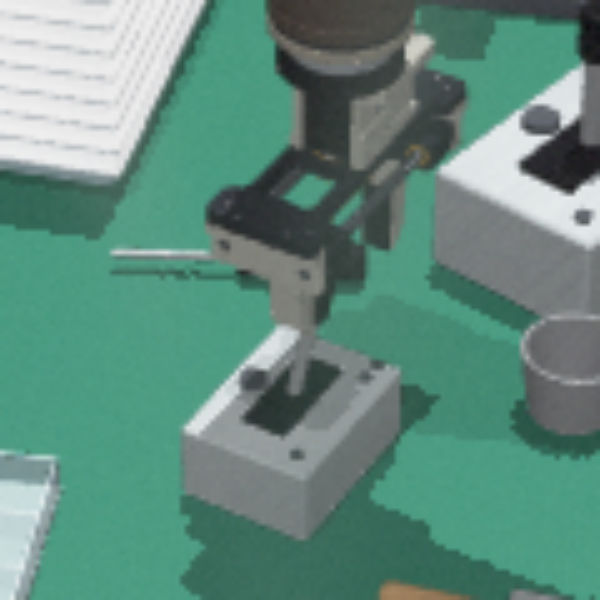

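Request:
{"fn": "play_rows", "kwargs": {
  "rows": [
    [[-0.006, 0, 0], [0, 0, 0], 1],
    [[-0.012, 0, 0], [0, 0, 0], 1],
    [[-0.016, 0, 0], [0, 0, 0], 1],
    [[-0.018, 0, 0], [0, 0, 0], 1]
  ]
}}

```text
clock: 19.3
position: [0.5147, -0.3281, 0.1054]
ee_rot: [-2.569, -1.805, -0.004]
force: [4.1, 10.8, -3.5]
width: 1.0
```

```bash
python3 -c "
from h import *
st()
p,d=eyes.get_image('side');cv2.imwrite('pics/s11.png',cv2.resize(p[130:250,255:375,::-1],(600,600)))"
```

```text
t 19.3 pos [ 0.5147 -0.3281  0.1054] yaw 70.2 z [ 0.001  0.003 -1.   ] j [ 0.866  0.613 -0.573  1.715  0.396  0.931  1.362] F [ 4.11 10.78 -3.46] M [ 2.155 -1.002 -0.049] w 1.0
```

View pics/s11.png

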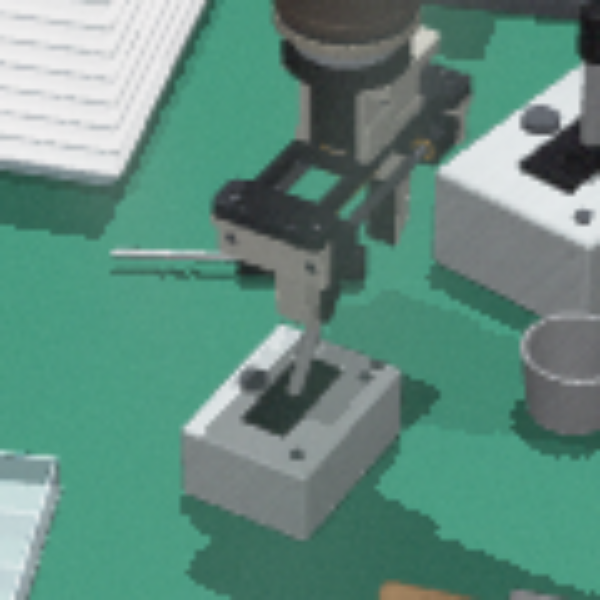

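Request:
{"fn": "play_rows", "kwargs": {
  "rows": [
    [[-0.002, 0, 0], [0, 0, 0], 1],
    [[-0.003, 0, 0], [0, 0, 0], 1],
    [[-0.003, 0, 0], [0, 0, 0], 1]
  ]
}}

```text
clock: 19.65
position: [0.5147, -0.3282, 0.1053]
ee_rot: [-2.567, -1.807, -0.005]
force: [4.3, 10.9, -4.4]
width: 1.002
```

Request:
{"fn": "play_rows", "kwargs": {
  "rows": [
    [[0.015, 0, 0], [0, 0, 0], 1],
    [[0.035, 0, 0], [0, 0, 0], 1],
    [[0.035, 0, -0.06], [0, 0, 0], 1],
    [[0.035, 0, -0.14], [0, 0, 0], 1],
    [[0.035, 0, -0.22], [0, 0, 0], 1],
    [[0.035, 0, -0.3], [0, 0, 0], 1],
    [[0.035, 0.1, -0.36], [0, 0, 0], 1],
    [[0.035, 0.2, -0.36], [0, 0, 0], 1],
    [[0.035, 0.3, -0.36], [0, 0, 0], 1],
    [[0.035, 0.3, -0.36], [0, 0, 0], 1]
  ]
}}

```text
clock: 20.65
position: [0.6639, -0.367, 0.2831]
ee_rot: [-2.572, -1.804, 0.0]
force: [-0.5, -0.3, -1.4]
width: 1.001
```

```bash
python3 -c "
from h import *
st()
P={}
for n in('side','top'):
    p,d=eyes.get_image(n);P[n]=p[...,::-1];np.save(f'pics/{n}12.npy',d);cv2.imwrite(f'pics/{n}12.png',P[n])
s=P['side']
cv2.imwrite('pics/s12.png',np.hstack([cv2.resize(s[260:370,230:350],(400,364)),cv2.resize(s[180:250,280:350],(400,364))]))
# lever points from side depth
by=np.array([.339,.941,0]);bx=np.array([.941,-.339,0]); c=np.array([.5364,-.262,0])
Q=cloud('side',d:=np.load('pics/side12.npy'))-c
l=np.stack([Q@bx,Q@by,Q[...,2]],-1).reshape(-1,3)
m=(abs(l[:,0])<.02)&(abs(l[:,1])<.07)&(l[:,2]>.065)&(l[:,2]<.14); g=l[m]
print(len(g)); 
for a in np.arange(.065,.14,.01):
    k=g[(g[:,2]>=a)&(g[:,2]<a+.01)]
    if len(k): print(round(a,3),len(k),k.mean(0).round(4), np.arctan2(-k[:,1].mean(),k[:,2].mean()-.055).round(2))
"
```

```text
t 20.65 pos [ 0.6639 -0.367   0.2831] yaw 70.09 z [-0.  0. -1.] j [ 0.705  0.707 -0.57   1.06   0.36   1.466  1.435] F [-0.47 -0.29 -1.39] M [ 0.159 -0.139  0.001] w 1.001
97
0.065 14 [-0.0027 -0.0016  0.07  ] 0.11
0.075 13 [-0.0014 -0.0133  0.0795] 0.5
0.085 12 [-0.002  -0.0185  0.0888] 0.5
0.095 15 [-0.0039 -0.025   0.1005] 0.5
0.105 29 [-0.002  -0.031   0.1108] 0.51
0.115 14 [-0.0043 -0.0329  0.1203] 0.47
```

View pics/s12.png

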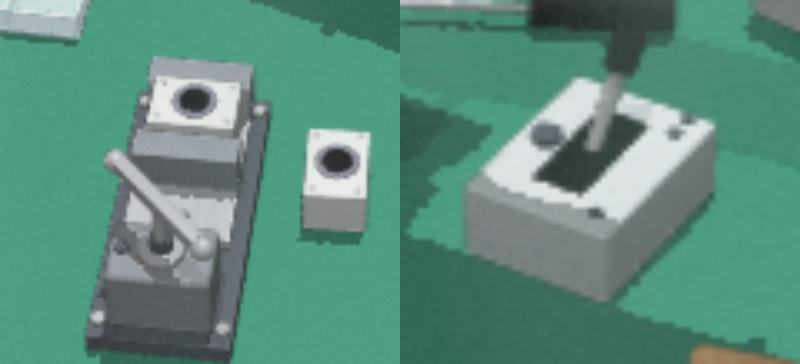

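View pics/top12.png

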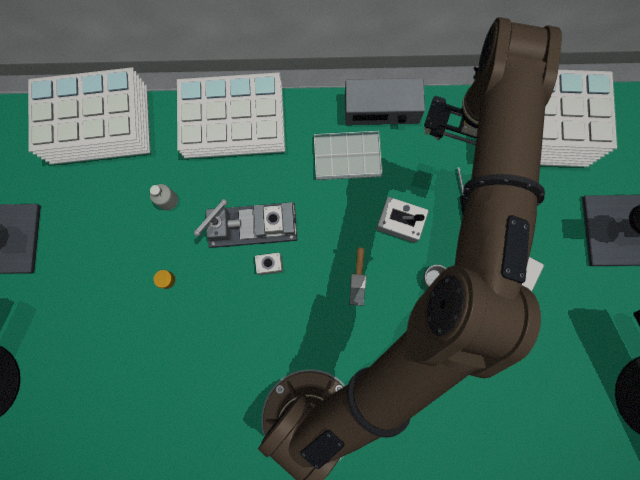

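```bash
python3 -c "
from h import *
by=np.array([.339,.941,0]);bx=np.array([.941,-.339,0]); c=np.array([.5364,-.262,0])
for n in('side','top'):
  for f in('0','12'):
    Q=cloud(n,np.load(f'pics/{n}{f}.npy'))-c
    l=np.stack([Q@bx,Q@by,Q[...,2]],-1).reshape(-1,3)
    g=l[(abs(l[:,0])<.02)&(abs(l[:,1])<.07)&(l[:,2]>.085)&(l[:,2]<.14)]
    print(n,f,len(g),g.mean(0).round(4),g[:,1].min().round(4),g[:,1].max().round(4),g[:,2].max().round(4))
"
```

```text
side 0 52 [-0.0033  0.0318  0.115 ] 0.0191 0.0432 0.1336
side 12 70 [-0.0029 -0.028   0.1067] -0.0479 -0.0115 0.1248
top 0 65 [-0.0015  0.026   0.1153] 0.0092 0.0391 0.1284
top 12 74 [-0.0015 -0.0337  0.1111] -0.0486 -0.0174 0.123
```

```bash
python3 -c "
from h import *
st();print(arm.sign_off())"
```

```text
t 20.75 pos [ 0.6614 -0.3659  0.284 ] yaw 70.12 z [-0.001  0.001 -1.   ] j [ 0.707  0.702 -0.571  1.067  0.358  1.465  1.435] F [-0.7   0.41 -0.58] M [ 0.085 -0.099  0.047] w 1.004
the job is handed in; nothing more can be done
None
```

I clamped the housing and moved the lamp lever from left to upright to fully right, then handed the job in at 20.75 s.

- **Clamping:** I turned the T-handle about 3.7 rad clockwise, regripping once. The turning torque rose from about 0.2 to 0.43 N m, which is roughly 55 N of clamping force. That figure comes from the torque; I had no direct reading of the force on the back jaw. After I let go, the pictures showed the jaw against the housing, which stood level and square by eye.
- **Lever:** I used the small grey box with one and two studs. The lever rested upright for about 1.2 s, and I then pushed it right until the force rose to about 11 N at the stop.
- **Last checks:** The top camera's depth puts the lever tip within about 1.5 mm of where it should be at the 0.6 rad stop. The side camera read about 0.5 rad; it sees only the near surface of the lever, which makes the angle look smaller. The gripper was clear, with near-zero force, and the bystanders visible in the last pictures looked unmoved by eye; the arm partly hid the cup and screwdriver from above.

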